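# Fit a U-bolt over a clamp tube and through its sprung plate

### The arm

A 6-joint arm with a two-finger parallel gripper is mounted at the origin on a cart in front of the work surface, level with it; the furniture and walls round the work are solid. World frame = base frame: x ahead of the robot, y to its left, z up, the work surface at z = 0. Lengths are in m, angles in rad, forces in N, time in s.
With the tool pointing down it reaches from about 0.325 to 0.85 m from the base axis. Payload 15.5 kg.
Tool frame: the origin (TCP) lies midway between the tips of the shut fingers; the grasp point (between the pads) lies behind it (tcp_to_grasp is the y of the grasp point in the tool frame, in m); y points along the fingers, x is the direction in which the jaws open and shut, and the axes are right-handed (so a half turn about y gives the same grasp; the last joint's range is limited). The gripper opens to 91 mm and grips with 3 to 60 N. Pads are 32 mm wide; open, the fingers measure 118 mm over their backs; the gripper's body (76 mm by 178 mm) begins 60 mm behind the grasp point.
Start: joints at [-1.435, 0.494, 1.345, -0, 1.302, -0.096], TCP at [0.144, -0.608, 0.214] pointing down, gripper open.
Joint ranges: [-2.91, 2.91], [-0.82, 2.16], [0.22, 2.67], [-1.22, 4.37], [0.12, 2.79], [-3.08, 3.08]. Speed limits (rad/s): [1.89, 1.89, 2.57, 3.01, 3.01, 3.01].

### API

Orientations are given as a unit quaternion [x, y, z, w].
In Python, from station import observe, read_camera, camera_info, sign_off, tcp_to_grasp gives the robot as it stands. The module is installed in compiled form; this text tells all that it offers.
- The arm moves only by the tool send_rows, never from a script. Its argument "commands" is a list that holds one entry, the list of rows, each a list of 4 numbers: the shift along the tool's x, y, z in m, then the turn about the tool's y in rad. In form: [[[tx, ty, tz, spin], ...]]. A call has 1 to 20 rows; each row is the pose to reach, as a shift and turn from the pose measured when the call began, along the tool's axes at that moment; what a row does not reach only later rows make up. A row lasts 1/8 s, in which the tool goes at most 62.5 mm and 10.7 degrees, less where a joint would pass 70% of its speed; a pose out of reach is approached as far as the arm can. A call with a gripper value outside its range is refused whole. "jaw" is the closure, from 0 (fully open) to 1 (shut), set as the call begins (left out, the last holds). The fingers move at their own pace and stop on an object; "newtons" is the grip in N (left out, the last holds). Time passes only in rows, so rows that repeat a pose let the fingers close. It gives the time, the measured TCP pose, the force and the opening at its end, in the units of the state.
- observe(): the state, without advancing time (a new reading comes with each control period).
- read_camera(name): name is "scene" or "top" or "wrist"; returns the picture (480x640x3 uint8, red, green, blue); there is no depth.
- camera_info(name): a dict with "fx", "fy", "cx", "cy" (pixels), "origin" and "rotation" of the camera in the world; the wrist camera has in their place "hand_eye" (4x4, takes a point from camera to tool coordinates, whose origin is the TCP and whose axes are the tool frame's). Camera axes: x right, y up, looking along -z (the intrinsics and any distortion apply to the point x, -y, -z); pixel columns grow to the right and rows downward; lengths in m; the calibration is good to about 2 mm. A picture is of the moment at which its call begins: read the wrist's pose just before it. camera_info takes no time and is no camera call.
- sign_off(): hands the job in, once; it reports no verdict.
The state is a dict: "t": time; "joint_pos": joint angles; "qd": joint speeds; "tau": joint torques, N m; "eef_pos": TCP position; "tcp_rot": TCP orientation; "wrist_force": force on the tool from outside, world axes, zero at the start; "ft_torque": the same for the moment, N m; "grip_width": finger opening in m.
Only numpy, scipy, OpenCV 4.12 (cv2) and the standard library are available. Lean on these libraries where they do the work, as an engineer would, in place of code of your own. Each camera call takes 0.05 s, during which the arm holds its last target.

### The job

Lift the steel U-bolt out of its wooden block, straddle it over the tube of the clamp stand and pass both legs through the two holes of the plate under the tube, then press it home until its bend rests on the tube, and let go. The plate may sit up to 15 mm either way along the tube, so feel for the holes with light pressure: the plate gives a little on its springs, and the U-bolt must not be forced: its contact forces on the stand, taken together, must stay below 40 N. Leave the jug, the mould and the spool where they are.

Things in the scene. Friction and masses are not known exactly. Their poses are not given: they have to be found in the camera images.
- ubolt_tab (a point): Centre of the flat grip tab on top of the steel U-bolt, to be grasped from above across its thickness. Tab 30 mm wide (x), 10 mm thick (y), 42 mm high: its top is 20 mm above this point, the bend's top 19 mm below it, the bend's inner underside 27 mm below it. x runs from leg to leg, z up. Half a turn about z is the same. The U-bolt weighs about 0.13 to 0.21 kg.
- ubolt_tips (a point): Midpoint between the two square-cut leg tips (0.6 x 1 mm chamfer) of the U-bolt, 105 mm straight below the tab's centre; same axes. Legs: 8 mm round bar, centre lines at x = -26 and +26 mm.
- ubolt: The U-bolt as a whole; its origin and axes are those of the leg tips' midpoint. It starts standing legs down in the holder, tips 8 mm above the table.
- holder: Fixed wooden block 90 x 60 x 36 mm (x, y, z) with two blind holes of 11 mm, 28 mm deep, in which the U-bolt stands loosely. Origin: centre of its underside; its x runs from hole to hole.
- stand: Fixed clamp stand, base 104 x 176 mm (x, y). Origin: centre of its underside on the table, z up. A fixed tube, 38 mm diameter, 172 mm long, runs along its y at x = 0, its top 90 mm up. Blocks at y = -66 to -82 and +66 to +82 mm carry it; it is clear between. Home, the U-bolt's bend rests on the tube, its x along the stand's x (either way round), tips 12 mm above the table; legs clear the tube by 3 mm a side.
- plate_bed (a point): Fixed point of the stand, on its middle, 46 mm up: height of the top of the steel plate under the tube (84 x 84 x 8 mm in x, y, z). Its two round through holes (10.5 mm) are at x = -26 and +26 mm, on one line across the tube. The holes' y is anywhere from -15 to +15 mm from here and not reported; the plate does not slide along y (80 N of friction).
- plate_spring (a point): Fixed point of the stand, under the plate's middle, 22 mm up. The plate gives downward by at most 6 mm (first 1 N, then 2.5 N per mm), then is solid; it springs up again when the legs enter the holes. At this point's height two sprung bars along y press on the outer sides of the legs (4 N each) and hold them by friction: the last 14 mm need a push of 5 to 15 N.
- jug: Bystander: small pouring jug with a handle, 67 x 110 x 88 mm, origin at its underside.
- mould: Bystander: round open silicone mould, 68 mm across, 51 mm high, origin at its underside.
- spool: Bystander: spool of wick, 60 mm across, 68 mm high, origin at its underside.
Not all that is in view belongs to the job. What is shaped like the ubolt but purple is not meant.

How it is judged:
By the outcome, as a careful person would: the job done as asked, in the order asked, and still so for the second after the job is handed in, with the robot touching nothing.
It also fails if it takes over 64 s, if anything falls off the work surface, if the arm or the gripper's body presses on something with over 40 N, if the wrist force passes 120 N, or if a joint passes its speed limit or range.

## Working session

There is one attempt and no reset: what is moved stays moved. The work goes in short steps, Python scripts to look and compute and a tool call to move; the robot and the scene stay as the last step left them, time stands still between calls to the robot, and variables do not carry over. Pictures are saved under pics/ and viewed, and the job is handed in when it is done.

Besides the shell and the picture viewer there is one more tool, called after "Emit:" as name(argument=value, ...) on one line, values as JSON. send_rows: Moves the arm, as the interface text tells. Its arguments: {"type":"object","properties":{"commands":{"type":"array"},"jaw":{"type":"number"},"newtons":{"type":"number"}},"required":["commands"]}

```bash
mkdir -p pics; python3 - <<'E'
from station import *
import cv2
s=observe();print(s)
import station
print(tcp_to_grasp)
for n in("scene","top","wrist"):
    print(n,camera_info(n))
for n in("scene","top","wrist"):
    cv2.imwrite(f"pics/{n}0.png",read_camera(n)[:,:,::-1])
E
```

```text
{'t': 0.0, 'joint_pos': array([-1.43448230e+00,  4.94173883e-01,  1.34611076e+00, -3.59452028e-05,
        1.30252094e+00, -9.54795691e-02]), 'qd': array([ 6.27627955e-04, -1.38481668e-03,  1.70046537e-03,  7.23283113e-04,
       -4.18718865e-05, -1.69256437e-03]), 'tau': array([-2.40698573e-03, -8.78835869e+01, -3.81868994e+01,  7.01234629e-02,
        5.31260739e-02, -7.91464140e-05]), 'eef_pos': array([ 0.14352925, -0.60790832,  0.21335096]), 'tcp_rot': array([-0.55417835,  0.4391421 , -0.43850641,  0.55475463]), 'wrist_force': array([-0.15771297, -0.07366791, -0.47541894]), 'ft_torque': array([-0.03075073, -0.03024718, -0.03760436]), 'grip_width': 0.09122909903533293}
-0.0188
scene {'fx': 498.4657385761384, 'fy': 498.4657385761384, 'cx': 324.0331854861966, 'cy': 248.1858498667272, 'origin': array([-0.0203368 ,  0.74448298,  0.57394347]), 'rotation': array([-0.19250254,  0.48104057,  0.79095024, -0.32548496])}
top {'fx': 481.9128583967474, 'fy': 481.9128583967474, 'cx': 326.24173548929576, 'cy': 242.71700404328132, 'origin': array([0.3828672 , 0.08304728, 1.07825692]), 'rotation': array([ 0.07758203, -0.06965124, -0.68195147,  0.72392812])}
wrist {'fx': 403.0345296841334, 'fy': 403.0345296841334, 'cx': 313.8954000323184, 'cy': 239.34572307132098, 'hand_eye': array([[ 9.99999407e-01,  1.00615523e-03,  4.17357653e-04,
         3.10929142e-04],
       [ 1.09919836e-04,  2.87984006e-01, -9.57635213e-01,
        -1.70383226e-01],
       [-1.08372201e-03,  9.57634690e-01,  2.87983724e-01,
         8.10751805e-02],
       [ 0.00000000e+00,  0.00000000e+00,  0.00000000e+00,
         1.00000000e+00]])}
```

View pics/scene0.png

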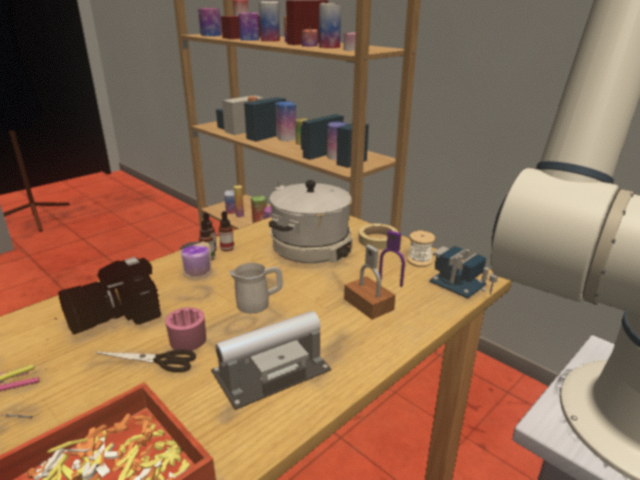

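View pics/top0.png

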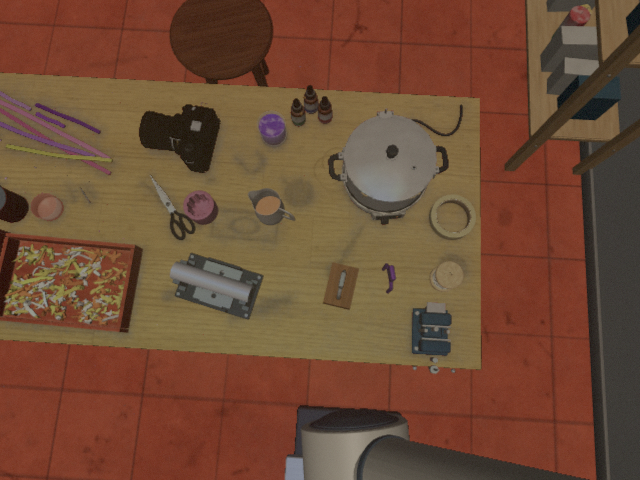

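View pics/wrist0.png

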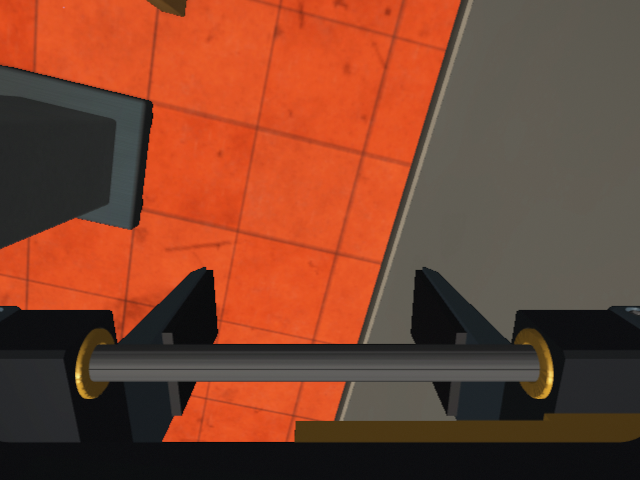

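The steel U-bolt stands in the wooden block at top (341,285) and scene (371,275). The purple lookalike at top (390,277) and scene (393,255) is not the one, because it is purple and not in the holder. The stand is at top (217,285). I'll enlarge both to confirm.

```bash
cat > h.py <<'E'
import numpy as np,cv2
from scipy.spatial.transform import Rotation as R
from station import camera_info
def cam(n,s=None):
    c=camera_info(n)
    if n=="wrist":
        H=c["hand_eye"];Rt=R.from_quat(s["tcp_rot"]).as_matrix()
        return c,Rt@H[:3,3]+s["eef_pos"],Rt@H[:3,:3]
    q=np.array(c["rotation"]);M=R.from_quat(q).as_matrix() if q.size==4 else q
    return c,c["origin"],M
def proj(n,P,s=None):
    c,o,M=cam(n,s);p=(np.atleast_2d(P)-o)@M
    return np.c_[c["cx"]+c["fx"]*p[:,0]/-p[:,2],c["cy"]-c["fy"]*p[:,1]/-p[:,2]]
def ray(n,u,v,z,s=None):
    c,o,M=cam(n,s);d=M@np.array([(u-c["cx"])/c["fx"],-(v-c["cy"])/c["fy"],-1]);return o+d*(z-o[2])/d[2]
def crop(src,dst,x0,y0,w,h,k):
    im=cv2.imread(src)[y0:y0+h,x0:x0+w];cv2.imwrite(dst,cv2.resize(im,None,fx=k,fy=k,interpolation=cv2.INTER_CUBIC))
E
python3 - <<'E'
from h import *
crop("pics/top0.png","pics/c1.png",310,250,100,70,8)
crop("pics/top0.png","pics/c2.png",160,240,120,90,6)
crop("pics/scene0.png","pics/c3.png",330,225,100,100,6)
crop("pics/scene0.png","pics/c4.png",200,300,140,110,5)
for p in((341,285),(217,285)):print(ray("top",*p,0.05))
print(ray("scene",371,300,0.036))
E
```

```text
[0.50958727 0.06415179 0.05      ]
[0.49375244 0.32946413 0.05      ]
[0.48046217 0.09651053 0.036     ]
```

View pics/c1.png

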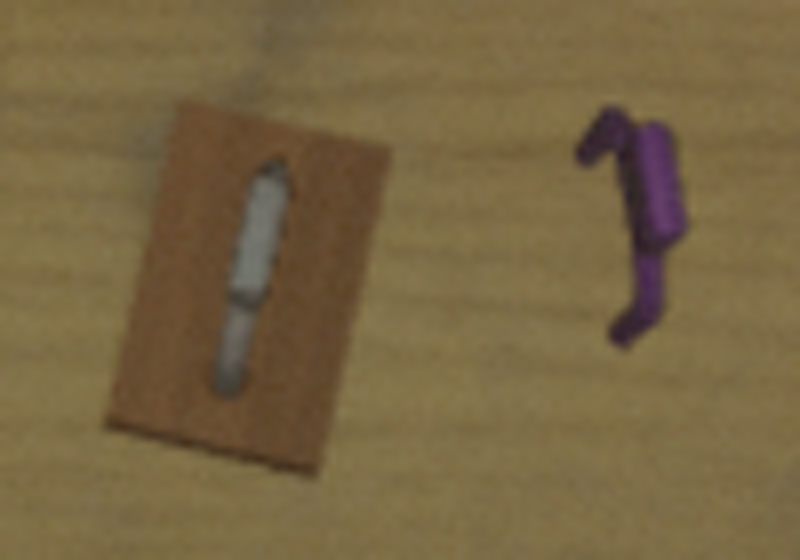

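View pics/c2.png

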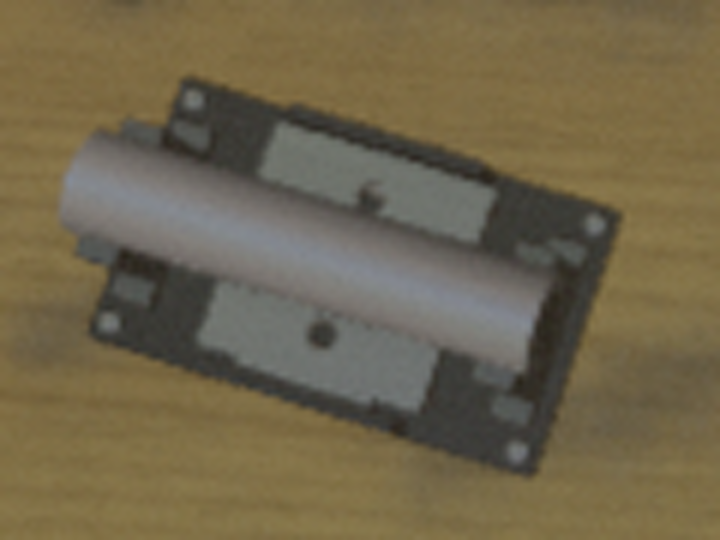

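View pics/c3.png

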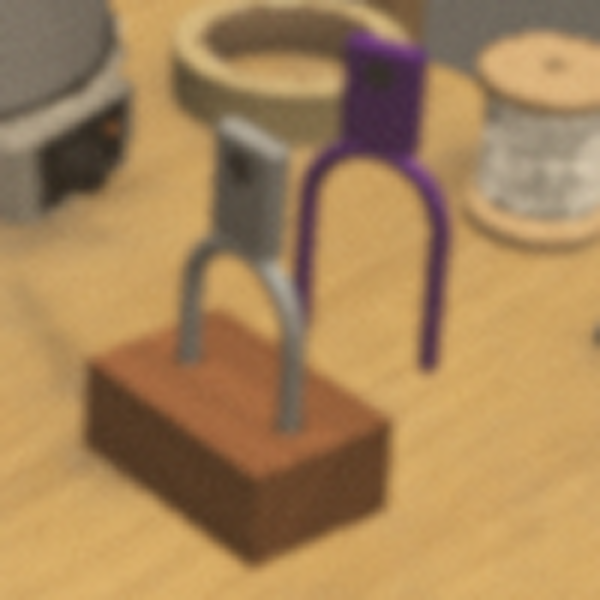

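View pics/c4.png

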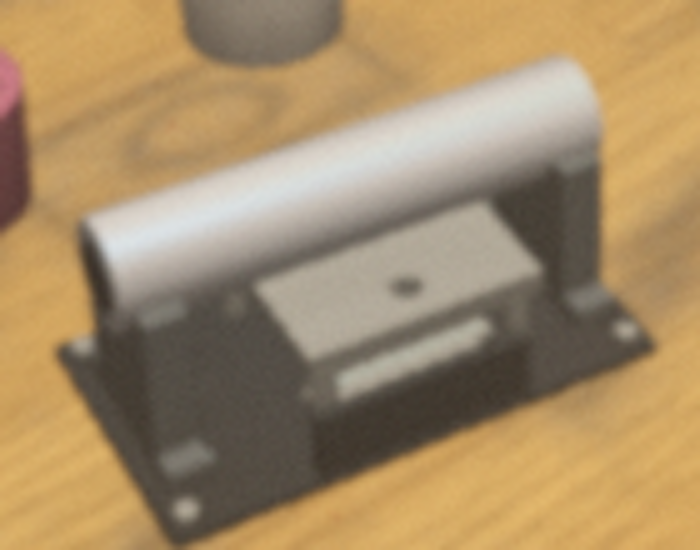

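The steel U-bolt is confirmed in the brown block, at c1 tab (258,235). Both plate holes are visible at c2 (371,195) and (321,334), with the near one also at c4 (406,287). Next I'll fit the poses.

```bash
cat > fit0.py <<'E'
from h import *
from scipy.optimize import least_squares
def um(x,y,x0,y0,k): return np.array([x0+(x+.5)/k-.5,y0+(y+.5)/k-.5])
def fit(obs,x0):
    def f(p):
        c,s=np.cos(p[2]),np.sin(p[2]);r=[]
        for cam_,l,uv in obs:
            P=[p[0]+c*l[0]-s*l[1],p[1]+s*l[0]+c*l[1],l[2]]
            r+=list(proj(cam_,P)[0]-uv)
        return r
    q=least_squares(f,x0,loss="soft_l1");return q.x,np.round(f(q.x),1)
E
python3 - <<'E'
from fit0 import *
T=lambda x,y:um(x,y,310,250,8)
S=lambda x,y:um(x,y,330,225,6)
# image up in top = world +x? print
# holder: x from hole to hole (along image vertical in top). corners (x=±45,y=±30,z=36)
pts=[((180,100)),((390,150)),((318,465)),((107,422))]
g=[ray("top",*T(*p),.036) for p in pts];print(np.round(g,4))
c=np.mean(g,0);d=g[0]-g[3]+g[1]-g[2];a=np.arctan2(d[1],d[0])
loc=[(.045,.03),(.045,-.03),(-.045,-.03),(-.045,.03)]
obs=[("top",(*l,.036),T(*p)) for l,p in zip(loc,pts)]
xt,r=fit(obs,[c[0],c[1],a]);print("top",xt,r)
# scene: corners top: left(88,362)?, back(220,310), right(390,425), front(260,478)
ps=proj("scene",[[xt[0]+np.cos(xt[2])*l[0]-np.sin(xt[2])*l[1],xt[1]+np.sin(xt[2])*l[0]+np.cos(xt[2])*l[1],.036] for l in loc])
print("pred scene crop",(ps-[330,225])*6)
# tab top, from top cam: centre of top face
print("tab top",[ray("top",*T(*p),.133) for p in ((268,178),(248,293))])
print("tab top c",ray("top",*T(259,235),.133))
# holes
T2=lambda x,y:um(x,y,160,240,6)
h1=ray("top",*T2(371,195),.046);h2=ray("top",*T2(321,334),.046)
print("holes",h1,h2,np.linalg.norm(h1-h2),(h1+h2)/2,np.arctan2(*(h1-h2)[1::-1]))
print("hole2 scene",ray("scene",*um(406,287,200,300,5),.046))
pts=[(185,78),(620,213),(535,475),(92,335)]
for z in(0.004,.008,.012):
    g=np.array([ray("top",*T2(*p),z) for p in pts]);print(z,np.round(g,4).tolist(),[np.linalg.norm(g[i]-g[i-1]).round(4) for i in range(4)],g.mean(0))
E
```

```text
[[0.5605 0.0862 0.036 ]
 [0.5501 0.0281 0.036 ]
 [0.4635 0.0434 0.036 ]
 [0.4716 0.1007 0.036 ]]
top [ 0.51140759  0.06460519 -0.16592186] [-0.3 -0.1  0.3 -0.3  0.4  0.7 -0.4 -0.2]
pred scene crop [[ 83.49765755 346.70854161]
 [217.11005525 295.32520324]
 [392.96663297 408.10343493]
 [256.18374559 466.61329839]]
tab top [array([0.52575992, 0.06301288, 0.133     ]), array([0.49696634, 0.06640977, 0.133     ])]
tab top c [0.51145712 0.06447704 0.133     ]
holes [0.52267589 0.32387663 0.046     ] [0.47174477 0.33644784 0.046     ] 0.05245964223708624 [0.49721033 0.33016224 0.046     ] -0.2419907340281819
hole2 scene [0.46770113 0.33974695 0.046     ]
0.004 [[0.5687, 0.4088, 0.004], [0.5271, 0.2397, 0.004], [0.4285, 0.2625, 0.004], [0.4699, 0.4318, 0.004]] [np.float64(0.1014), np.float64(0.1741), np.float64(0.1012), np.float64(0.1743)] [0.49855631 0.33568751 0.004     ]
0.008 [[0.568, 0.4076, 0.008], [0.5266, 0.2391, 0.008], [0.4283, 0.2618, 0.008], [0.4696, 0.4305, 0.008]] [np.float64(0.1011), np.float64(0.1734), np.float64(0.1009), np.float64(0.1737)] [0.49812554 0.3347468  0.008     ]
0.012 [[0.5673, 0.4063, 0.012], [0.5261, 0.2386, 0.012], [0.4282, 0.2611, 0.012], [0.4693, 0.4292, 0.012]] [np.float64(0.1007), np.float64(0.1728), np.float64(0.1005), np.float64(0.173)] [0.49769477 0.33380609 0.012     ]
```

```bash
cat >> h.py <<'E'
def go(pos,ang,s):
    """shift+spin (tool axes) to bring TCP to pos with tool x at world yaw ang (mod pi)"""
    M=R.from_quat(s["tcp_rot"]).as_matrix()
    a0=np.arctan2(M[1,0],M[0,0]); d=(ang-a0+np.pi/2)%np.pi-np.pi/2
    return np.round(M.T@(np.array(pos)-s["eef_pos"]),4), "yaw now",round(a0,4),"spin",round(-d,4),"alt",round(-d-np.pi*np.sign(-d),4),"tooly",np.round(M[:,1],4),"z",np.round(M[:,2],3)
E
python3 - <<'E'
from h import *
from station import observe
s=observe();print(go([.5114,.0645,.27],-.166+np.pi/2,s))
E
```

```text
(array([-0.5701, -0.056 ,  0.5125]), 'yaw now', np.float64(-1.339), 'spin', np.float64(0.3978), 'alt', np.float64(-2.7438), 'tooly', array([-1.e-04,  9.e-04, -1.e+00]), 'z', array([0.973, 0.23 , 0.   ]))
```

Emit:
send_rows(commands=[[[-0.04,-0.01,0.036,-0.18],[-0.08,-0.02,0.072,-0.36],[-0.12,-0.03,0.108,-0.54],[-0.16,-0.04,0.144,-0.72],[-0.2,-0.05,0.18,-0.9],[-0.24,-0.056,0.216,-1.08],[-0.28,-0.056,0.252,-1.26],[-0.32,-0.056,0.288,-1.44],[-0.36,-0.056,0.324,-1.62],[-0.4,-0.056,0.36,-1.8],[-0.44,-0.056,0.396,-1.98],[-0.48,-0.056,0.432,-2.16],[-0.52,-0.056,0.468,-2.34],[-0.55,-0.056,0.495,-2.52],[-0.565,-0.056,0.508,-2.7],[-0.57,-0.056,0.5125,-2.744],[-0.57,-0.056,0.5125,-2.744],[-0.57,-0.056,0.5125,-2.744]]])

```text
t: 2.4
eef_pos: [0.5111, 0.0636, 0.2701]
tcp_rot: [-0.54, -0.456, 0.456, 0.541]
wrist_force: [0.2, -0.1, 1.1]
grip_width: 0.0915
```

```bash
python3 - <<'E'
from h import *
from station import *
import pickle
s=observe();pickle.dump(s,open("s1.pkl","wb"));print(s["t"],s["eef_pos"],s["joint_pos"],np.abs(s["qd"]).max(),s["wrist_force"])
print(go([.5114,.0645,.27],-.166+np.pi/2,s))
cv2.imwrite("pics/w1.png",read_camera("wrist")[:,:,::-1])
a=-.166;c=np.array([.5114,.0645]);u=np.array([np.cos(a),np.sin(a)]);v=np.array([-u[1],u[0]])
for n,l in dict(h1=(.045,.03,.036),h2=(.045,-.03,.036),h3=(-.045,-.03,.036),h4=(-.045,.03,.036),t1=(.015,0,.133),t2=(-.015,0,.133)).items():
    print(n,proj("wrist",[*(c+u*l[0]+v*l[1]),l[2]],s))
E
```

```text
2.4 [0.51108796 0.06364214 0.27009167] [ 7.38333881e-03  2.83319066e-01  1.53025965e+00  7.79660947e-04
  1.32821495e+00 -1.39437447e+00] 0.007990610294689874 [ 0.22380522 -0.14628377  1.07981902]
(array([ 0.0009,  0.0001, -0.0002]), 'yaw now', np.float64(1.4016), 'spin', np.float64(-0.0032), 'alt', np.float64(3.1384), 'tooly', array([-2.e-04,  8.e-04, -1.e+00]), 'z', array([-0.986,  0.168,  0.   ]))
h1 [[343.85400542 244.5524586 ]]
h2 [[286.83658296 244.80279099]]
h3 [[284.68141561 157.92839054]]
h4 [[345.41291982 157.6571505 ]]
t1 [[315.7518815  245.39051235]]
t2 [[315.63701702 208.67725522]]
```

View pics/w1.png

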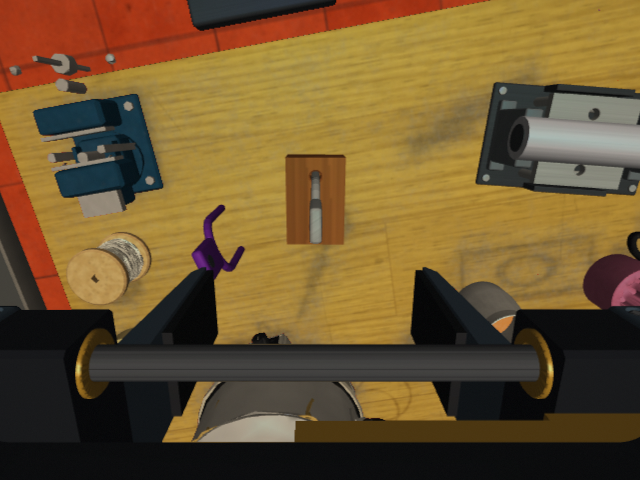

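The wrist view shows the holder corners at about (287,155), (345,155), (345,243) and (287,243), within 2 px of prediction. The tab top runs from about (316,205) to (316,242). I'll enlarge to check it.

```bash
python3 - <<'E'
from h import *
crop("pics/w1.png","pics/w1c.png",275,145,80,110,5)
crop("pics/w1.png","pics/w1d.png",470,70,170,130,4)
E
```

```text
(no output)
```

View pics/w1c.png

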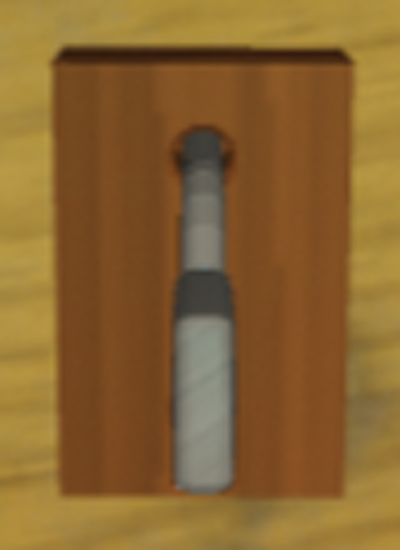

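View pics/w1d.png

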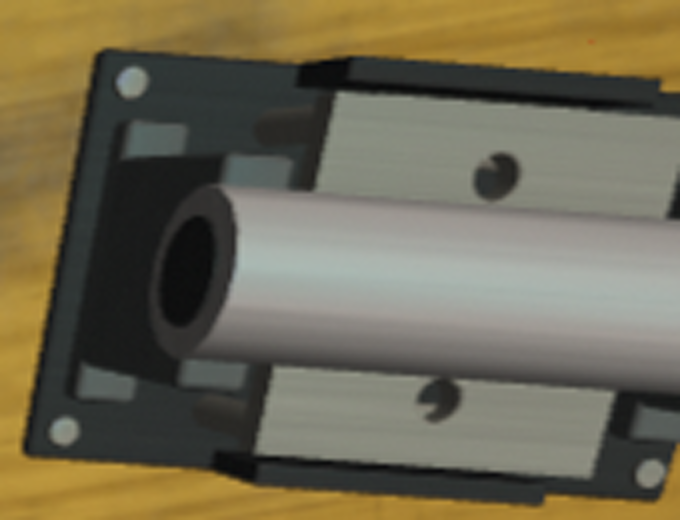

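The tab top face sits at rows 208–243 and column 315, within about 1 mm of the prediction and aligned in yaw. Descending to grasp.

Emit:
send_rows(commands=[[[0.0009,0.04,0.0006,-0.003],[0.0009,0.08,0.0006,-0.003],[0.0009,0.12,0.0006,-0.003],[0.0009,0.15,0.0006,-0.003],[0.0009,0.168,0.0006,-0.003],[0.0009,0.173,0.0006,-0.003],[0.0009,0.173,0.0006,-0.003]]])

```text
t: 3.32
eef_pos: [0.5108, 0.0645, 0.0975]
tcp_rot: [-0.54, -0.457, 0.456, 0.54]
wrist_force: [-0.3, 0.4, 0.4]
grip_width: 0.091
```

Emit:
send_rows(commands=[[[0,0,0,0],[0,0,0,0],[0,0,0,0],[0,0,0,0],[0,0,0,0],[0,0,0,0]]], jaw=1, newtons=50)

```text
t: 4.08
eef_pos: [0.5107, 0.0645, 0.0974]
tcp_rot: [-0.54, -0.457, 0.456, 0.54]
wrist_force: [-1.0, 0.1, 0.1]
grip_width: 0.0344
```

Emit:
send_rows(commands=[[[0,0,0,0],[0,0,0,0],[0,0,0,0],[0,0,0,0],[0,0,0,0]]])

```text
t: 4.7
eef_pos: [0.5107, 0.0644, 0.0974]
tcp_rot: [-0.54, -0.457, 0.456, 0.54]
wrist_force: [0.1, -1.0, -0.8]
grip_width: 0.0098
```

Emit:
send_rows(commands=[[[0,-0.02,0,0],[0,-0.05,0,0],[0,-0.09,0,0],[0,-0.14,0,0],[0.02,-0.16,0,0],[0.06,-0.16,0,0],[0.11,-0.16,0,0],[0.15,-0.16,0,0],[0.17,-0.16,0,0],[0.17,-0.16,0,0],[0.17,-0.16,0,0]]])

```text
t: 6.08
eef_pos: [0.5388, 0.231, 0.2574]
tcp_rot: [-0.54, -0.456, 0.457, 0.54]
wrist_force: [0.7, -0.7, -1.9]
grip_width: 0.0101
```

```bash
python3 - <<'E'
from h import *
from station import *
import pickle
s=observe();pickle.dump(s,open("s2.pkl","wb"));print(s["t"],s["eef_pos"],s["joint_pos"],np.abs(s["qd"]).max(),s["wrist_force"],s["grip_width"])
cv2.imwrite("pics/w2.png",read_camera("wrist")[:,:,::-1])
E
```

```text
6.075 [0.53876462 0.23098271 0.25743368] [ 3.02929930e-01  3.99890587e-01  1.38311890e+00  4.12105270e-04
  1.35900818e+00 -1.10068392e+00] 0.008157845120322698 [ 0.66926177 -0.74890412 -1.88436036] 0.010063484222690168
```

View pics/w2.png

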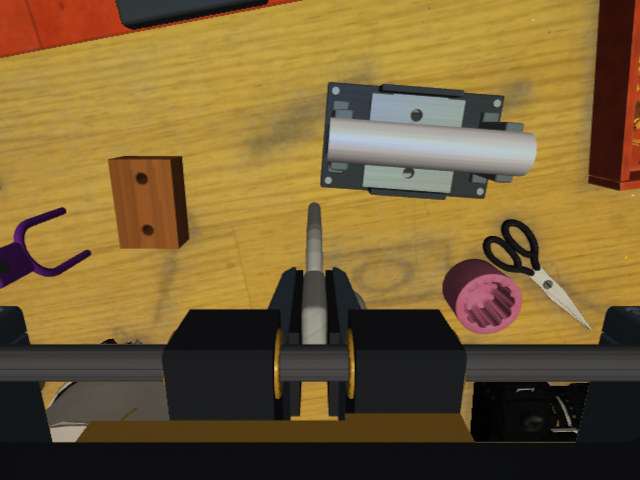

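The U-bolt is held. Plate holes show at (416,115) and (408,173), and the tube runs from (332,140) to (530,150). I'll enlarge to measure.

```bash
python3 - <<'E'
from h import *
crop("pics/w2.png","pics/w2c.png",315,75,230,130,3.4) if 0 else crop("pics/w2.png","pics/w2c.png",315,75,132,130,6)
crop("pics/w2.png","pics/w2d.png",430,75,115,130,6)
crop("pics/w2.png","pics/w2e.png",270,190,90,110,5)
E
```

```text
(no output)
```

View pics/w2c.png

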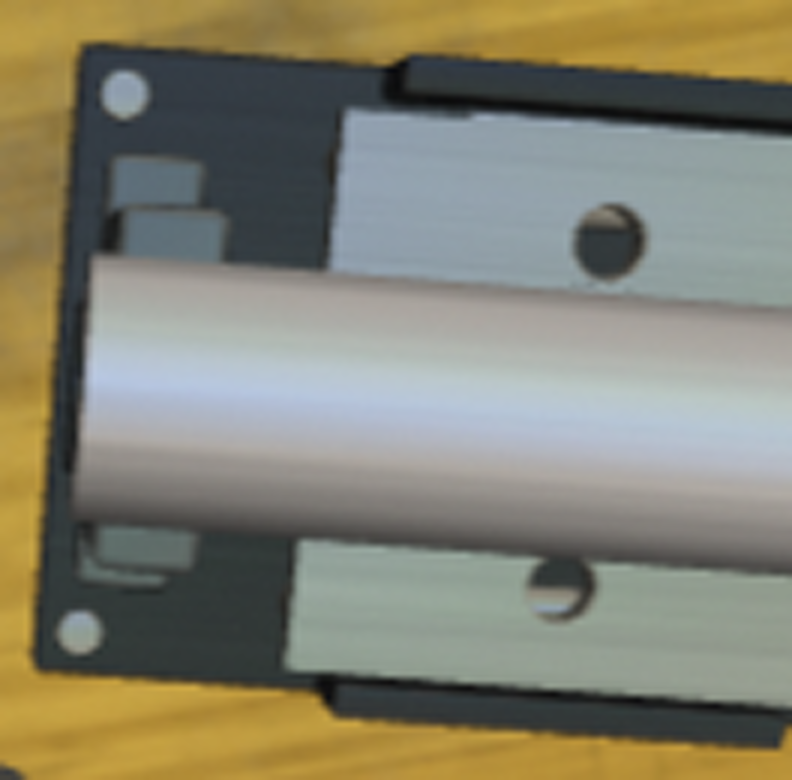

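View pics/w2d.png

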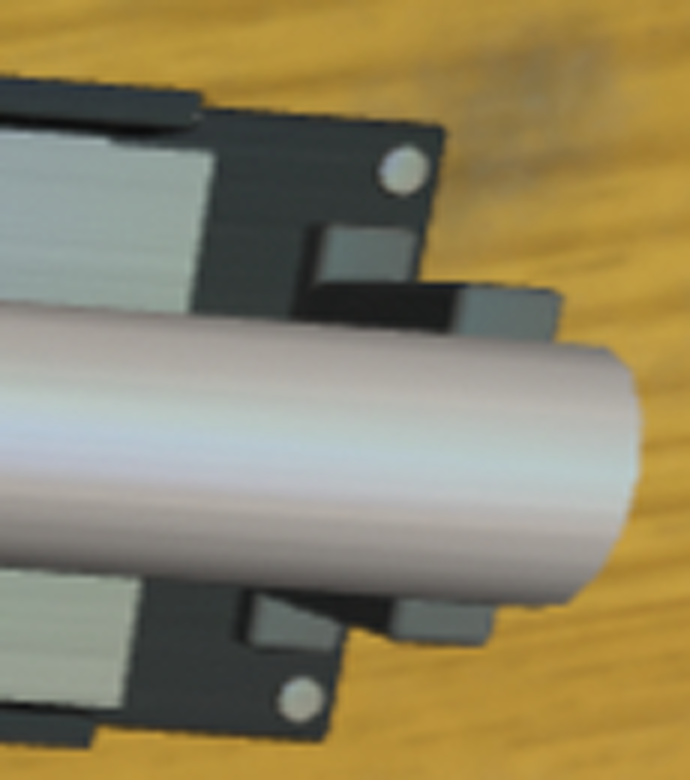

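View pics/w2e.png

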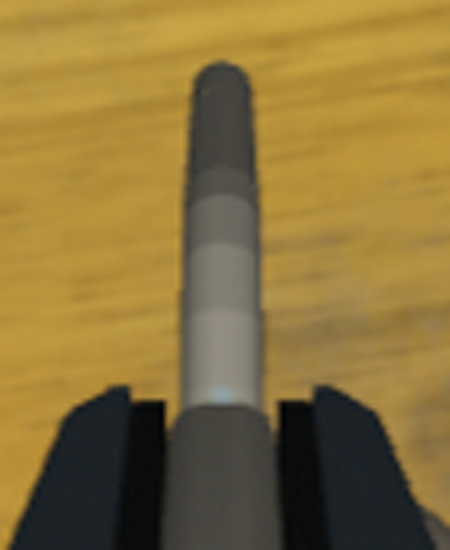

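```bash
cat > fit2.py <<'E'
from h import *
from fit0 import um
import pickle
from scipy.optimize import least_squares
s=pickle.load(open("s2.pkl","rb"))
C=lambda x,y:um(x,y,315,75,6); D=lambda x,y:um(x,y,430,75,6)
def model(p):
    X,Y,a,d,h=p
    L=[(-.026,d,.046),(.026,d,.046),(-.042,d-.042,.046),(.042,d-.042,.046),(-.042,d+.042,.046),(.042,d+.042,.046),
       (-.052,-.088,h),(.052,-.088,h),(-.052,.088,h),(.052,.088,h)]
    L=np.array(L);c,q=np.cos(a),np.sin(a)
    return np.c_[X+c*L[:,0]-q*L[:,1],Y+q*L[:,0]+c*L[:,1],L[:,2]]
ob=np.array([C(610,242),C(560,586),C(343,108),C(285,668),D(215,152),D(123,710),C(82,45),C(35,668),D(445,127),D(325,740)])
def f(p,wts=True): return (proj("wrist",model(p),s)-ob).ravel()
q=least_squares(f,[.497,.335,-.24,0,.008],loss="soft_l1")
print("stand",np.round(q.x,4));print(np.round(f(q.x).reshape(-1,2),1))
X,Y,a,d,h=q.x
print("holes mid by model",X-np.sin(a)*d,Y+np.cos(a)*d)
hh=[ray("wrist",*ob[i],.046,s) for i in(0,1)];print("holes",hh,np.mean(hh,0),np.linalg.norm(hh[0]-hh[1]),np.arctan2(*(hh[1]-hh[0])[1::-1]))
# tips
M=R.from_quat(s["tcp_rot"]).as_matrix()
for zc in(.026,):
    for r in(-.004,0,.004): print("tip",proj("wrist",s["eef_pos"]+M@np.array([0,.0894,zc+r]),s), proj("wrist",s["eef_pos"]+M@np.array([0,.0894,zc+r+.001]),s))
print("obs tip extreme",um(222,62,270,190,5))
# tab top cam check via top image
E
python3 fit2.py
```

```text
stand [ 4.973e-01  3.373e-01 -2.409e-01 -7.700e-03  3.000e-04]
[[-0.   0.1]
 [ 0.3  0.3]
 [ 0.4  0.1]
 [-0.   0.3]
 [-0.1  0. ]
 [-0.6 -0.4]
 [ 0.2 -0.3]
 [-0.1  0.1]
 [-0.  -0.3]
 [-0.1 -0.1]]
holes mid by model 0.4955140288345182 0.3298323057877373
holes [array([0.47020095, 0.33606234, 0.046     ]), array([0.52041011, 0.32339262, 0.046     ])] [0.49530553 0.32972748 0.046     ] 0.051783021786777766 -0.24717865002066006
tip [[314.81302096 213.56339412]] [[314.81237368 212.08413783]]
tip [[314.81042336 207.62704587]] [[314.80977042 206.13487243]]
tip [[314.80780304 201.63877502]] [[314.80714437 200.13351449]]
obs tip extreme [314. 202.]
```

The joint fit is good, with residuals under 0.7 px. The stand is at (0.4973, 0.3373) with yaw −0.241, and the plate sits 7.7 mm toward −y, so the hole midpoint is at (0.4955, 0.3298). Moving above it.

```bash
python3 - <<'E'
from h import *
from station import observe
s=observe();print(go([.4955,.3298,.24],-.241+np.pi/2,s))
E
```

```text
(array([0.0904, 0.0176, 0.0592]), 'yaw now', np.float64(1.4031), 'spin', np.float64(0.0733), 'alt', np.float64(-3.0683), 'tooly', array([-4.e-04,  3.e-04, -1.e+00]), 'z', array([-0.986,  0.167,  0.   ]))
```

Emit:
send_rows(commands=[[[0.02,0.0,0.013,0.02],[0.05,0.0,0.033,0.05],[0.075,0.0,0.05,0.07],[0.0904,0.01,0.0592,0.0733],[0.0904,0.03,0.0592,0.0733],[0.0904,0.05,0.0592,0.0733],[0.0904,0.0576,0.0592,0.0733],[0.0904,0.0576,0.0592,0.0733]]])

```text
t: 7.12
eef_pos: [0.4956, 0.3293, 0.1996]
tcp_rot: [-0.556, -0.436, 0.436, 0.557]
wrist_force: [-0.1, -0.2, -1.6]
grip_width: 0.0097
```

```bash
python3 - <<'E'
from h import *
from station import *
import pickle
s=observe();pickle.dump(s,open("s3.pkl","wb"));print(s["t"],s["eef_pos"],s["joint_pos"],s["wrist_force"],s["ft_torque"],s["grip_width"])
print(go([.4955,.3298,.2],-.241+np.pi/2,s))
cv2.imwrite("pics/w3.png",read_camera("wrist")[:,:,::-1])
cv2.imwrite("pics/sc3.png",read_camera("scene")[:,:,::-1])
cv2.imwrite("pics/t3.png",read_camera("top")[:,:,::-1])
crop("pics/w3.png","pics/w3c.png",250,60,140,220,3.5)
crop("pics/sc3.png","pics/sc3c.png",200,230,140,180,3.3)
E
```

```text
7.125 [0.49558009 0.32930514 0.19963494] [ 4.85924594e-01  4.65667768e-01  1.43961153e+00  4.11384509e-04
  1.23733303e+00 -8.43567582e-01] [-0.13445418 -0.21994548 -1.57828531] [ 0.11405938 -0.16201355  0.05703268] 0.009748992634858658
(array([ 0.0005, -0.0004,  0.0002]), 'yaw now', np.float64(1.3294), 'spin', np.float64(-0.0004), 'alt', np.float64(3.1412), 'tooly', array([-1.1e-03, -1.0e-04, -1.0e+00]), 'z', array([-0.971,  0.239,  0.001]))
```

View pics/w3.png

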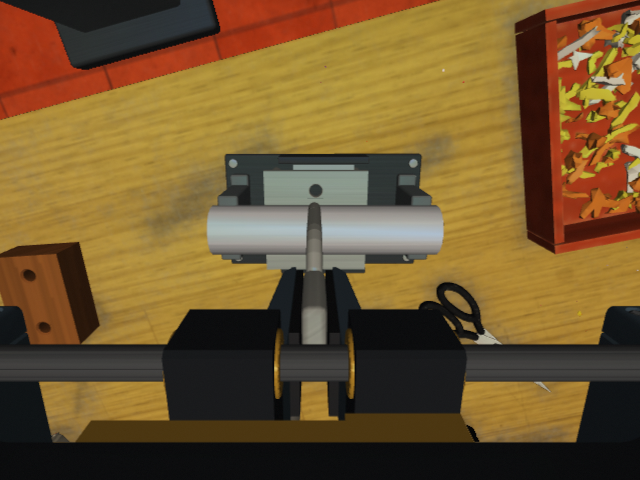

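View pics/sc3c.png

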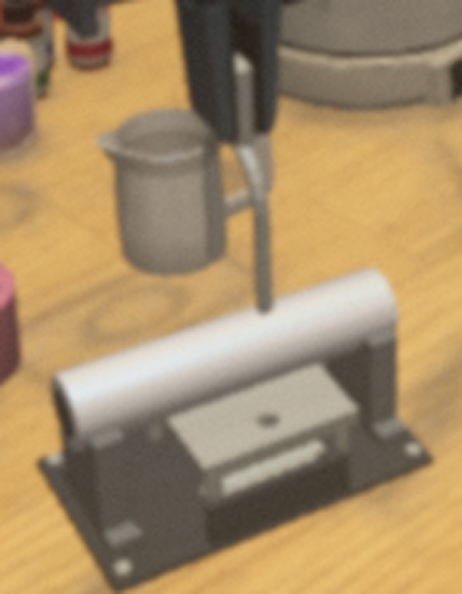

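The scene view shows the legs over the tube, and in the wrist view the near leg tip (315,205) lines up in column with the hole (316,190). I'll check that alignment closely.

```bash
python3 - <<'E'
from h import *
crop("pics/w3.png","pics/w3e.png",255,145,130,70,6)
import pickle
s=pickle.load(open("s3.pkl","rb"));M=R.from_quat(s["tcp_rot"]).as_matrix()
for u in(315,315.5,316,316.5): print(u, M.T@(ray("wrist",u,190.5,.046,s)-s["eef_pos"]))
E
```

```text
315 [0.00026872 0.15366159 0.02614085]
315.5 [0.00067379 0.15366143 0.02614042]
316 [0.00107886 0.15366128 0.02613999]
316.5 [0.00148392 0.15366112 0.02613956]
```

View pics/w3e.png

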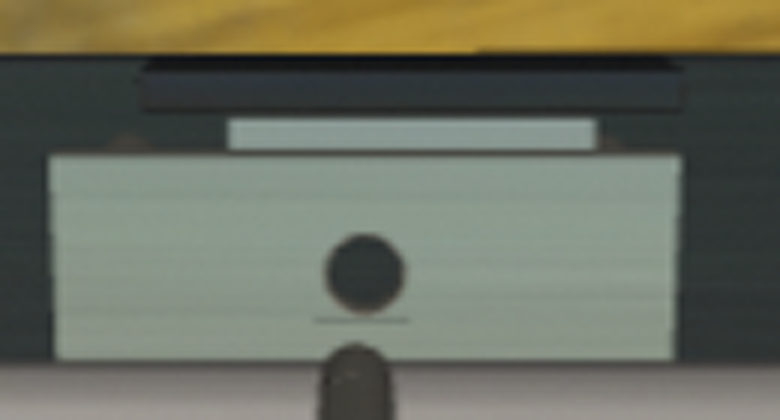

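Emit:
send_rows(commands=[[[0.0011,0.0,0.0001,0],[0.0011,0.01,0.0001,0],[0.0011,0.02,0.0001,0],[0.0011,0.03,0.0001,0],[0.0011,0.04,0.0001,0],[0.0011,0.05,0.0001,0],[0.0011,0.058,0.0001,0],[0.0011,0.058,0.0001,0]]])

```text
t: 8.28
eef_pos: [0.4959, 0.3308, 0.142]
tcp_rot: [-0.556, -0.436, 0.436, 0.557]
wrist_force: [-1.2, -0.1, -2.0]
grip_width: 0.0101
```

```bash
python3 - <<'E'
from h import *
from station import *
import pickle
s=observe();pickle.dump(s,open("s4.pkl","wb"));print(s["t"],s["eef_pos"],s["wrist_force"],s["ft_torque"],s["grip_width"])
cv2.imwrite("pics/w4.png",read_camera("wrist")[:,:,::-1])
cv2.imwrite("pics/sc4.png",read_camera("scene")[:,:,::-1])
crop("pics/w4.png","pics/w4c.png",250,100,130,130,5)
crop("pics/sc4.png","pics/sc4c.png",230,300,110,100,6)
E
```

```text
8.275 [0.49590915 0.33084488 0.14201887] [-1.16761461 -0.12692379 -2.0124099 ] [ 0.06856122 -0.14492138  0.00483701] 0.01005561853387489
```

View pics/w4c.png

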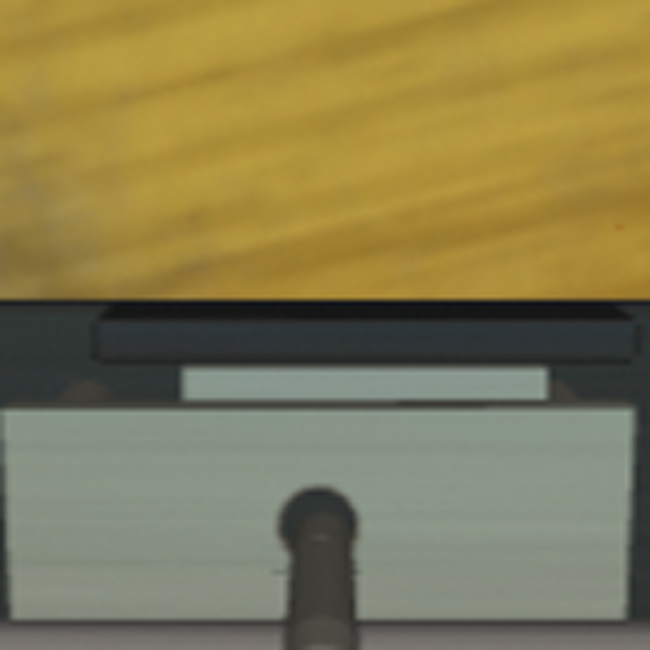

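View pics/sc4c.png

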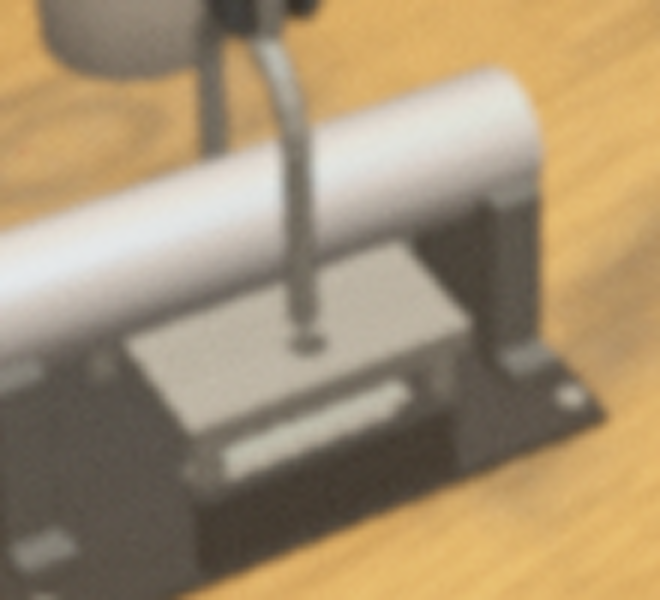

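Near leg and hole are aligned to about 0.5 mm: hole at crop (318,525), leg at column 321. Now I'll feel downward in small steps.

Emit:
send_rows(commands=[[[-0.0004,0.002,0,0],[-0.0004,0.004,0,0],[-0.0004,0.006,0,0],[-0.0004,0.0075,0,0],[-0.0004,0.0085,0,0],[-0.0004,0.0085,0,0]]])

```text
t: 9.12
eef_pos: [0.4962, 0.3307, 0.1343]
tcp_rot: [-0.556, -0.437, 0.436, 0.557]
wrist_force: [-0.0, 0.7, -1.6]
grip_width: 0.0097
```

Emit:
send_rows(commands=[[[0,0.001,0,0],[0,0.002,0,0],[0,0.003,0,0],[0,0.003,0,0]]])

```text
t: 9.62
eef_pos: [0.4962, 0.3307, 0.1312]
tcp_rot: [-0.556, -0.437, 0.436, 0.557]
wrist_force: [0.9, 0.3, -1.6]
grip_width: 0.0095
```

Emit:
send_rows(commands=[[[0,0.002,0,0],[0,0.004,0,0],[0,0.006,0,0],[0,0.008,0,0],[0,0.008,0,0]]])

```text
t: 10.25
eef_pos: [0.4961, 0.3306, 0.123]
tcp_rot: [-0.556, -0.436, 0.436, 0.557]
wrist_force: [0.1, -0.6, -1.2]
grip_width: 0.0097
```

```bash
python3 - <<'E'
from h import *
from station import *
s=observe();print(s["t"],s["eef_pos"],s["wrist_force"],s["ft_torque"],s["grip_width"])
cv2.imwrite("pics/w5.png",read_camera("wrist")[:,:,::-1])
cv2.imwrite("pics/sc5.png",read_camera("scene")[:,:,::-1])
crop("pics/w5.png","pics/w5c.png",250,100,130,130,5)
crop("pics/sc5.png","pics/sc5c.png",230,300,110,100,6)
E
```

```text
10.25 [0.49607576 0.33061762 0.12299271] [ 0.08918924 -0.55872503 -1.18466879] [ 0.05406282 -0.13065884 -0.01480049] 0.009693076773994527
```

View pics/w5c.png

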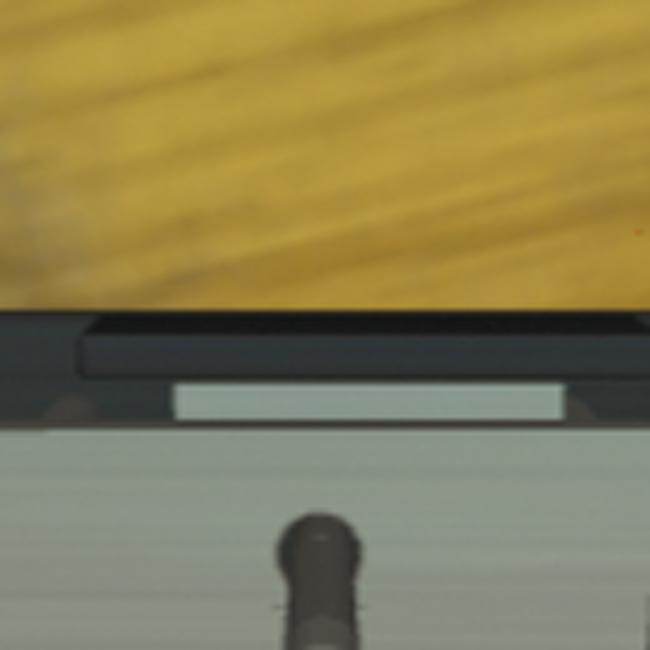

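View pics/sc5c.png

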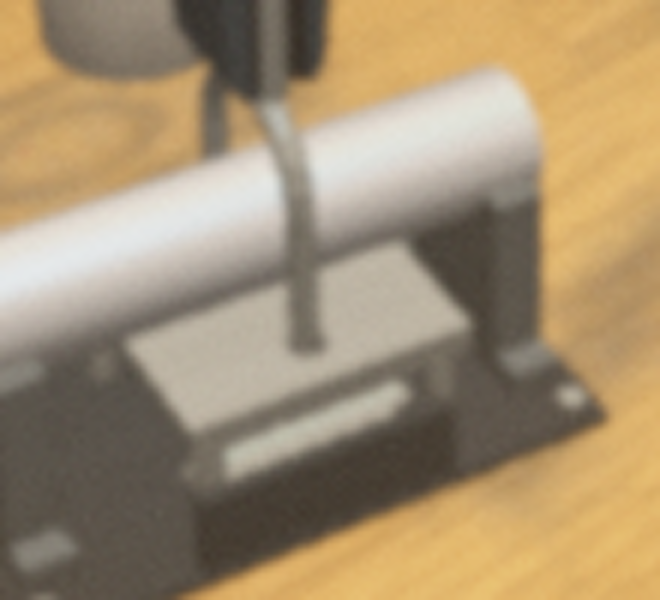

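The legs are in the holes with no contact force. Now into the sprung bars, slowly.

Emit:
send_rows(commands=[[[0,0.002,0,0],[0,0.004,0,0],[0,0.006,0,0],[0,0.0075,0,0],[0,0.009,0,0],[0,0.0105,0,0],[0,0.012,0,0]]])

```text
t: 11.22
eef_pos: [0.4962, 0.3308, 0.1112]
tcp_rot: [-0.556, -0.437, 0.436, 0.557]
wrist_force: [-1.5, 0.2, 0.9]
grip_width: 0.0099
```

Emit:
send_rows(commands=[[[0,0.001,0,0],[0,0.002,0,0],[0,0.003,0,0],[0,0.004,0,0],[0,0.005,0,0]]])

```text
t: 11.85
eef_pos: [0.4962, 0.3308, 0.1062]
tcp_rot: [-0.556, -0.437, 0.436, 0.557]
wrist_force: [-1.1, 1.1, 1.7]
grip_width: 0.0099
```

Emit:
send_rows(commands=[[[0,0.001,0,0],[0,0.002,0,0],[0,0.003,0,0],[0,0.003,0,0]]])

```text
t: 12.35
eef_pos: [0.4961, 0.3308, 0.1029]
tcp_rot: [-0.556, -0.437, 0.436, 0.557]
wrist_force: [-0.7, 0.8, -1.8]
grip_width: 0.0097
```

Emit:
send_rows(commands=[[[0,0.0005,0,0],[0,0.001,0,0]]])

```text
t: 12.6
eef_pos: [0.4962, 0.3308, 0.102]
tcp_rot: [-0.556, -0.437, 0.436, 0.557]
wrist_force: [-1.4, -0.5, 1.6]
grip_width: 0.0095
```

Emit:
send_rows(commands=[[[0,0.0005,0,0],[0,0.001,0,0]]])

```text
t: 12.85
eef_pos: [0.4962, 0.3308, 0.1014]
tcp_rot: [-0.556, -0.437, 0.436, 0.557]
wrist_force: [-3.7, -0.7, 11.7]
grip_width: 0.0102
```

Emit:
send_rows(commands=[[[0,0.0004,0,0],[0,0.0004,0,0]]])

```text
t: 13.1
eef_pos: [0.4962, 0.3308, 0.1014]
tcp_rot: [-0.556, -0.437, 0.436, 0.557]
wrist_force: [-3.6, -0.0, 8.2]
grip_width: 0.0098
```

```bash
python3 - <<'E'
from h import *
from station import *
s=observe();print(s["t"],s["eef_pos"],s["wrist_force"],s["ft_torque"],s["grip_width"])
cv2.imwrite("pics/sc6.png",read_camera("scene")[:,:,::-1])
crop("pics/sc6.png","pics/sc6c.png",230,290,110,100,6)
E
```

```text
13.1 [0.4962259  0.33080224 0.10137456] [-3.59743104 -0.01262832  8.21339769] [-0.1160629   0.6408387  -0.05950916] 0.009757963712623337
```

View pics/sc6c.png

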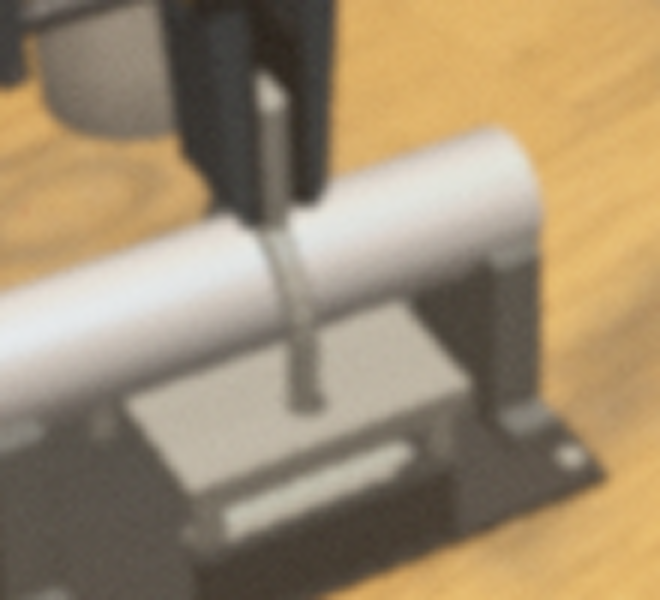

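Emit:
send_rows(commands=[[[0,0.0004,0,0],[0,0.0008,0,0]]])

```text
t: 13.4
eef_pos: [0.4963, 0.3308, 0.1013]
tcp_rot: [-0.556, -0.437, 0.436, 0.557]
wrist_force: [-5.8, -2.8, 17.9]
grip_width: 0.0098
```

It is solid: 18 N with no further travel, at the expected home height of 0.1014. Relax and release.

Emit:
send_rows(commands=[[[0,0,0,0],[0,0,0,0]]])

```text
t: 13.65
eef_pos: [0.4962, 0.3308, 0.1014]
tcp_rot: [-0.556, -0.437, 0.436, 0.557]
wrist_force: [-3.1, -0.3, 5.8]
grip_width: 0.0098
```

Emit:
send_rows(commands=[[[0,0,0,0],[0,0,0,0],[0,0,0,0],[0,0,0,0],[0,0,0,0],[0,0,0,0]]], jaw=0.5)

```text
t: 14.4
eef_pos: [0.4962, 0.3308, 0.1014]
tcp_rot: [-0.556, -0.437, 0.436, 0.557]
wrist_force: [-0.5, 0.5, -0.2]
grip_width: 0.0456
```

Emit:
send_rows(commands=[[[0,-0.01,0,0],[0,-0.03,0,0],[0,-0.06,0,0],[0,-0.1,0,0],[-0.04,-0.13,0,0],[-0.09,-0.15,0,0],[-0.14,-0.15,0,0],[-0.16,-0.15,0,0],[-0.16,-0.15,0,0]]])

```text
t: 15.52
eef_pos: [0.4578, 0.1745, 0.2517]
tcp_rot: [0.557, 0.437, -0.435, -0.557]
wrist_force: [0.3, -0.2, -0.1]
grip_width: 0.0453
```

```bash
python3 - <<'E'
from h import *
from station import *
s=observe();print(s["t"],s["eef_pos"],s["wrist_force"])
for n in("wrist","scene","top"): cv2.imwrite(f"pics/{n}7.png",read_camera(n)[:,:,::-1])
crop("pics/scene7.png","pics/sc7c.png",190,250,160,160,3.7)
a=-.241;c=np.array([.4955,.3298]);u=np.array([np.cos(a),np.sin(a)])
for l,z in((-.015,.137),(.015,.137)):
    P=[*(c+u*l),z];print("tab top home",proj("scene",P),proj("wrist",P,s),proj("top",P))
E
```

```text
15.525 [0.45779388 0.17454517 0.25173049] [ 0.33780325 -0.18082441 -0.08026685]
tab top home [[276.41594752 305.07422681]] [[534.60244613 213.40821285]] [[204.2611997  285.99326651]]
tab top home [[267.87585927 295.98766145]] [[528.3458788  252.58062089]] [[209.52611875 271.52240168]]
```

View pics/sc7c.png

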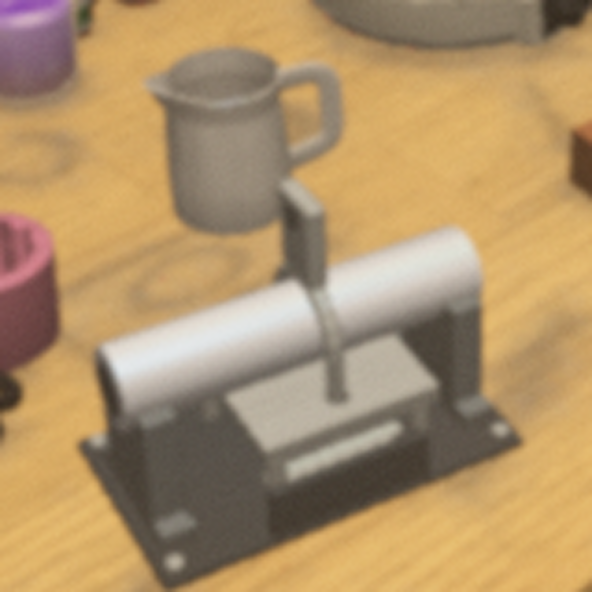

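View pics/wrist7.png

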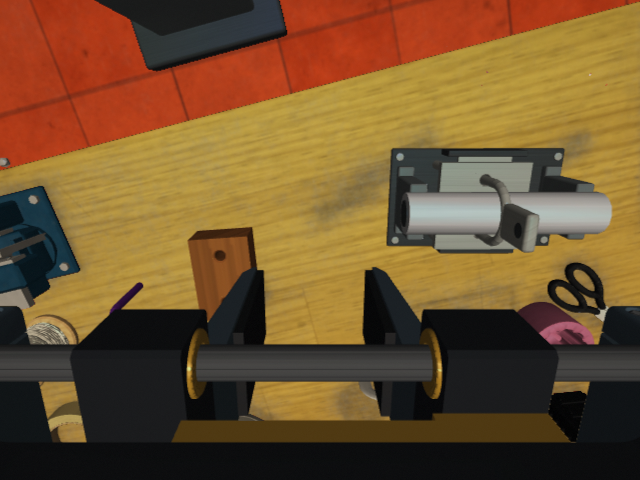

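View pics/top7.png

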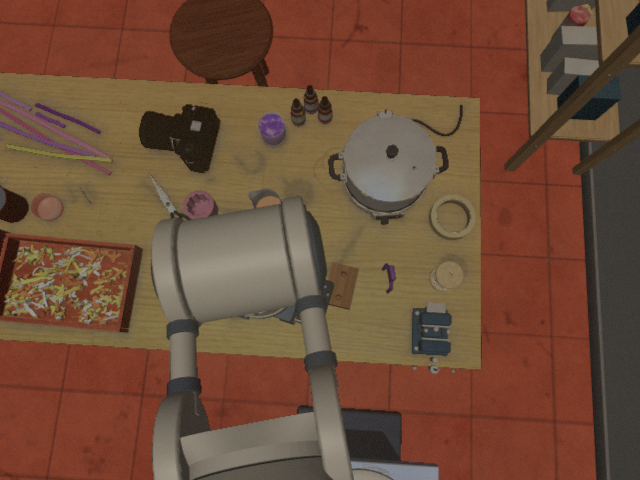

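The U-bolt stands home over the tube. In the wrist view its tab top ends are at about (534,213) and (530,250), matching the home prediction of (535,213) and (528,253). The jug, mould and spool are where they started, and the gripper is clear.

```bash
python3 -c "
from station import *
print(sign_off())"
```

```text
the job is handed in; nothing more can be done
None
```

The steel U-bolt is home over the tube with both legs through the plate, and the job is handed in at about 16 s of the 64 s allowed. I measured the stand and the plate holes with the cameras; the plate sat about 8 mm off centre. I then fed both legs into the holes with no noticeable force.

- **Pressed home:** it came to a firm stop at the expected home height. The largest wrist reading, taken at the end of each move, was 17.9 N vertical (about 19 N in all).
- **After release:** the tab was within 3 pixels of its predicted home position in the wrist view. The force on the arm was near zero, and the gripper had backed well clear.
- **Bystanders:** the jug, mould and spool look unmoved. The arm hid part of the jug in the last top view, but the scene view shows it standing as before.
- **One mismatch:** in the scene camera, the holder and near hole were about 2 pixels (about 4 mm) from where the other two cameras put them. I relied on the wrist and top cameras, and no check failed.

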